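Clip the temperature logger on the specimen carrier and hold it up level

TASK

The courier is here for the specimens: squeeze open the clip of the temperature logger with the green face, take it off the bin's rim, and let it close on either long side wall of the yellow carrier, pushed well down over the rim with its case hanging outside, leaving the red logger and everything else on the desk alone. Then lift the carrier by its black bar handle, never tipping it or spilling a vial, to roughly 10 to 15 cm clear of the desk, and keep it still and level there for a couple of seconds with the logger still clipped on. Finish while holding the carrier up: do not put it down or let go.

Things in the scene. Friction and masses are not known exactly. Their poses are not given: they have to be found in the camera images.
- bin: Fixed grey open bin of wrapped swab packs, 120 (x) x 240 (y) x 60 mm high, walls 3 mm. Origin under its centre, z up. The loggers are clipped on its far long wall (+x side, mid-thickness x = 58.5 mm), cases hanging outside, some 58 mm to either side of the middle; which is at which end varies. The packs stay below 45 mm and 55 mm short of that wall.
- logger_green: Temperature logger with a green face and a green sprung clip, about 50 g. Origin: between the jaws, at the wall's mid-thickness and rim height when clipped home. x points out to the side where the white case hangs (40 wide, 38 high, 13 mm thick), y along the wall, z up. Hinge pin 12 mm above the origin; jaws reach 12 mm below it (flared tips 19 mm).
- logger_green_lever (a joint): Clip opening: 0 closed on a 3 mm wall, 0.5 rad fully open at its stop, about -0.14 shut on nothing. Fully open it needs about 9 N on the handles (grip with 15 to 25 N); the jaws are then 12 mm apart and centred between the fingers, the case tilted 0.25 rad outward. Let go, it shuts with about 7 N. A wall can enter up to 6 mm above the origin.
- logger_green_pinch (a point): Where to pinch the green clip's two handles, along the body's x: on its mid-plane, 40 mm above the origin. Handles 24 mm wide (y), 17 to 51 mm above the origin; on a wall they splay in a V, 39 mm over their outer faces here, 44 mm at the top; fully squeezed they are parallel, 24 mm over the faces. The case top is 4 mm above the origin.
- logger_green_case (a point): Centre of the green logger's case, 15.5 mm out (body x) and 15 mm below its origin.
- logger_red: The other logger, alike in every size but with red face and red clip: still to be read out, leave it on the bin. Origin and axes as for the green one.
- carrier: Specimen carrier: yellow open tray 170 (x) x 260 (y) x 45 mm high, walls 3 mm, 0.24 to 0.39 kg, standing on the desk. Origin under its centre, y along its long sides, z up. Long walls: mid-thickness x = +-83.5 mm, rim z = 45 mm. White foam block inside, 104 x 204 mm, top at z = 33 mm: 30 mm free between it and the long walls for a clip's jaw.
- carrier_bar (a point): Centre of the carrier's black bar handle, 95 mm above its underside. The bar is 14 mm wide (x) with flat sides, 12 mm high, and runs along y between end uprights (y = +-127 mm). Pinch it across its width, best about 9 mm to the +y side, where it balances with its vials at that end. Nothing beside it stands above 55 mm but a logger on a long wall (98 mm).
- carrier_rim_far (a point): Middle of the top edge of the carrier's long wall on its +x side (mid-thickness, z = 45 mm).
- carrier_rim_near (a point): Middle of the top edge of the carrier's long wall on its -x side (mid-thickness, z = 45 mm).
- vial0: Glass specimen vial with a blue cap, 14 mm across, 45 mm tall, 14 g, standing loose in a 24 mm deep hole of the foam at (30, 75) mm in the carrier's x, y; origin at the centre of its underside (z = 9 mm in the carrier), top at z = 54 mm.
- vial1: Glass specimen vial with a blue cap, 14 mm across, 45 mm tall, 14 g, standing loose in a 24 mm deep hole of the foam at (-30, 75) mm in the carrier's x, y; origin at the centre of its underside (z = 9 mm in the carrier), top at z = 54 mm.
- vial2: Glass specimen vial with a blue cap, 14 mm across, 45 mm tall, 14 g, standing loose in a 24 mm deep hole of the foam at (30, 45) mm in the carrier's x, y; origin at the centre of its underside (z = 9 mm in the carrier), top at z = 54 mm.
- vial3: Glass specimen vial with a blue cap, 14 mm across, 45 mm tall, 14 g, standing loose in a 24 mm deep hole of the foam at (-30, 45) mm in the carrier's x, y; origin at the centre of its underside (z = 9 mm in the carrier), top at z = 54 mm.
- vial4: Glass specimen vial with a blue cap, 14 mm across, 45 mm tall, 14 g, standing loose in a 24 mm deep hole of the foam at (30, 15) mm in the carrier's x, y; origin at the centre of its underside (z = 9 mm in the carrier), top at z = 54 mm.
- vial5: Glass specimen vial with a blue cap, 14 mm across, 45 mm tall, 14 g, standing loose in a 24 mm deep hole of the foam at (-30, 15) mm in the carrier's x, y; origin at the centre of its underside (z = 9 mm in the carrier), top at z = 54 mm.
- sanitiser: Bystander: white hand-sanitiser pump bottle, 90 mm across, 210 mm tall; origin under its centre.
- water_bottle: Bystander: lilac and pink drinking bottle, 72 mm across, 237 mm tall; origin under its centre.
- tape_dispenser: Bystander: beige desk tape dispenser, 62 x 165 mm, 110 mm high; origin under its centre.
- carton: Bystander: small white and blue carton, 45 x 65 x 75 mm; origin under its centre.
- stapler: Bystander: red and black stapler, 30 x 130 x 42 mm; origin under its centre.
Not all that is in view belongs to the job. There is more than one size of the logger_green; the one meant has the size given above.

How it is judged:
By the outcome, as a careful person would: the job done as asked, in the order asked, and still so for the second after the job is handed in, while the arm keeps its last pose, push and grip.
It also fails if it takes over 58 s, if anything falls off the work surface, if the arm or the gripper's body presses on something with over 40 N, if the wrist force passes 120 N, or if a joint passes its speed limit or range.

ROBOT

A 6-joint arm with a two-finger parallel gripper is mounted at the origin on the work surface. World frame = base frame: x ahead of the robot, y to its left, z up, the work surface at z = 0. Lengths are in m, angles in rad, forces in N, time in s.
With the tool pointing down it reaches from about 0.3 to 0.75 m from the base axis. Payload 8.5 kg.
Tool frame: the origin (TCP) lies on the centre line of the jaws, within the pads' length; the fingertips stand 22 mm ahead of it and the grasp point (between the pads) lies 3 mm ahead of it; z points along the fingers, y is the line along which they close (so a half turn about z gives the same grasp; the last joint's range is limited). The gripper opens to 88 mm and grips with 3 to 60 N. Pads are 18 mm wide; open, the fingers measure 123 mm over their backs; the gripper's body (75 mm by 187 mm) begins 45 mm behind the grasp point.
Start: joints at [1.021, 0.381, 1.297, -0, 1.464, -0.215], TCP at [0.181, 0.519, 0.261] pointing down, gripper open.
Joint ranges: [-3.11, 3.11], [-0.89, 2.33], [0.22, 2.48], [-1.42, 4.56], [0.17, 2.85], [-2.88, 2.88]. Speed limits (rad/s): [2.39, 2.39, 3.14, 3.14, 3.14, 3.14].

INTERFACE

Orientations are given as a rotation vector (axis times angle).
In Python, from workcell import monitor, vision, finish_job gives the robot as it stands.
- The arm moves only by the tool jog_arm, never from a script. Its argument "moves" is a list that holds one entry, the list of rows, each a list of 7 numbers: the shift along the tool's x, y, z normalised to -1 to 1, where 1 is 0.2 m, then the turn, a rotation vector about the tool's x, y, z normalised to -1 to 1, where 1 is 60 degrees, then the opening, from -1 (shut) to 1 (fully open). A call has 1 to 5 rows; each row is the pose to reach, as a shift and turn from the pose commanded when the call began, along the tool's axes at that moment; what a row does not reach only later rows make up. A row lasts 1/8 s, in which the tool goes at most 62.5 mm and 10.7 degrees, less where a joint would pass 70% of its speed; a pose out of reach is approached as far as the arm can. A call with a number of a shift or a turn outside -1 to 1 is refused whole. A call with a gripper value outside its range is refused whole. The fingers move at their own pace and stop on an object; "grip_force" is the grip in N (left out, the last holds). Time passes only in rows, so rows that repeat a pose let the fingers close. It gives the time, the measured TCP pose, the force, the opening and the grip force at its end, in the units of the state.
- monitor.get_obs(): the state, without advancing time (a new reading comes with each control period).
- vision.camera(name): name is "side" or "top"; returns a dict with "pixels" (384x512x3 uint8, blue, green, red), "fovy" (degrees; the focal length in pixels is half the picture's height over the tangent of half this angle, whatever the lens; pixels are square), "cx", "cy" (the principal point, pixels), "world_to_cam" (4x4, takes a point from world to camera coordinates). Camera axes: x right, y up, looking along -z (the intrinsics and any distortion apply to the point x, -y, -z); pixel columns grow to the right and rows downward; lengths in m; the calibration is good to about 2 mm. A picture is of the moment at which its call begins. There is no depth.
- finish_job(): hands the job in; it is judged then, once.
The state is a dict: "t": time; "qpos": joint angles; "joint_vel": joint speeds; "effort": joint torques, N m; "tcp_pos": TCP position; "tcp_rot": TCP orientation; "wrist_force": force on the tool from outside, world axes, zero at the start; "wrist_torque": the same for the moment, N m; "grip_width": opening from 0.0 (shut) to 1.0 (fully open); "gripper_force": force on a finger pad.
Only numpy, scipy, OpenCV 4.12 (cv2) and the standard library are available. Lean on these libraries where they do the work, as an engineer would, in place of code of your own. Each camera call takes 0.05 s, during which the arm holds its last target. There are 200 camera calls.

## Working session

There is one attempt and no reset: what is moved stays moved. The work goes in short steps, Python scripts to look and compute and a tool call to move; the robot and the scene stay as the last step left them, time stands still between calls to the robot, and variables do not carry over. Pictures are saved under pics/ and viewed, at most 13 in all, crops included, and the job is handed in when it is done.

Besides the shell and the picture viewer there is one more tool, called as name(argument=value, ...) on one line, values as JSON. jog_arm: Moves the arm, as the interface text tells. Its arguments: {"type":"object","properties":{"moves":{"type":"array","items":{"type":"array","items":{"type":"array","items":{"type":"number","minimum":-1,"maximum":1}}}},"grip_force":{"type":"number"}},"required":["moves"]}

```bash
mkdir -p pics; ls
cat > h.py <<'E'
import numpy as np, cv2
from workcell import monitor, vision, finish_job
from scipy.spatial.transform import Rotation as R
def cam(n,save=None):
    c=vision.camera(n); im=np.ascontiguousarray(c["pixels"]); c["im"]=im
    if save: cv2.imwrite("pics/"+save,im)
    return c
def f(c): return c["im"].shape[0]/2/np.tan(np.radians(c["fovy"])/2)
def ray(c,u,v):
    T=np.array(c["world_to_cam"]); 
    d=np.array([(u-c["cx"])/f(c),-(v-c["cy"])/f(c),-1.])
    return -T[:3,:3].T@T[:3,3], T[:3,:3].T@d
def onz(c,u,v,z):
    o,d=ray(c,u,v); return o+d*(z-o[2])/d[2]
def proj(c,p):
    T=np.array(c["world_to_cam"]); q=T[:3,:3]@np.array(p)+T[:3,3]
    return np.array([c["cx"]+f(c)*q[0]/-q[2], c["cy"]-f(c)*q[1]/-q[2]])
def tri(c1,p1,c2,p2):
    o1,d1=ray(c1,*p1);o2,d2=ray(c2,*p2)
    s=np.linalg.lstsq(np.c_[d1,-d2],o2-o1,rcond=None)[0]
    a,b=o1+s[0]*d1,o2+s[1]*d2
    return (a+b)/2,np.linalg.norm(a-b)
E
python3 - <<'E'
from h import *
a=cam("top","top0.png");b=cam("side","side0.png")
for c in(a,b): print({k:v for k,v in c.items() if k not in("pixels","im")})
print(monitor.get_obs())
E
```

```text
pics
{'fovy': 53.27846153452162, 'cx': 258.75109379236113, 'cy': 195.69266268690774, 'world_to_cam': array([[ 0.0047022 , -0.99995002,  0.00882335,  0.00629024],
       [ 0.98804112,  0.00600571,  0.15407361, -0.61810942],
       [-0.1541189 ,  0.00799334,  0.98801998, -1.12521581],
       [ 0.        ,  0.        ,  0.        ,  1.        ]])}
{'fovy': 56.305156047842864, 'cx': 252.2950099071427, 'cy': 189.87001779919794, 'world_to_cam': array([[-0.99571353, -0.09238967,  0.00432581,  0.57925913],
       [ 0.07350463, -0.76206221,  0.64331816, -0.08426092],
       [-0.05613942,  0.64087857,  0.76558672, -1.05145701],
       [ 0.        ,  0.        ,  0.        ,  1.        ]])}
{'t': 0.1, 'qpos': array([ 1.02071311e+00,  3.81154330e-01,  1.29814521e+00, -1.34019709e-05,
        1.46357192e+00, -2.15309913e-01]), 'joint_vel': array([ 9.85048100e-05, -1.67087902e-03, -4.12470657e-03, -8.20748299e-04,
       -5.82098412e-04, -9.33119392e-04]), 'effort': array([ 3.04978210e-03, -4.38650930e+01, -2.24911326e+01,  7.13983085e-02,
        3.42579593e-02, -7.46568571e-05]), 'tcp_pos': array([0.18060347, 0.51928024, 0.26019909]), 'tcp_rot': array([-5.23328672e-01, -3.09722544e+00,  1.87097725e-03]), 'wrist_force': array([ 0.69715453, -0.0716084 ,  0.36444149]), 'wrist_torque': array([-0.03663351,  0.02180482,  0.02705259]), 'gripper_force': 0.0, 'grip_width': 1.0029730126576824}
```

View pics/top0.png

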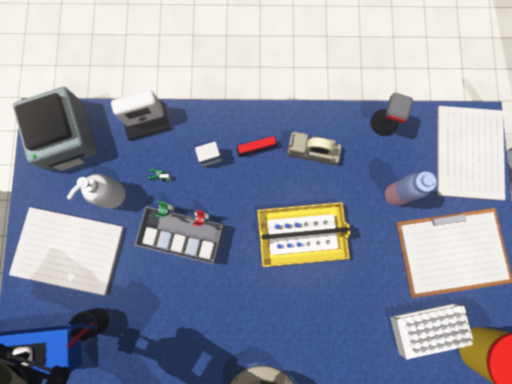

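View pics/side0.png

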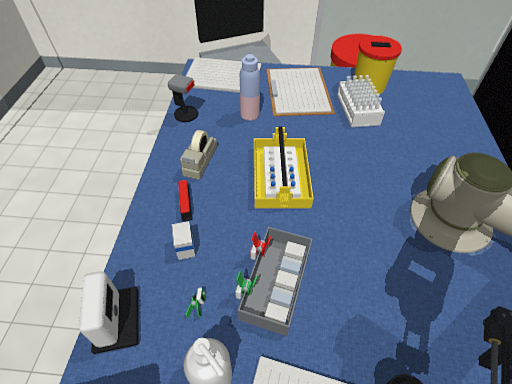

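Candidates for the green logger in the top view are the clip on the bin rim (163,209), a small green clip loose on the desk (158,176), and the red one on the rim (200,217). By the description I choose the one on the rim at (163,209) and will check it in a close crop.

Run:
```python
from h import *
a=cv2.imread("pics/top0.png");b=cv2.imread("pics/side0.png")
A=cv2.resize(a[165:270,130:235],(400,400),interpolation=cv2.INTER_CUBIC)
B=cv2.resize(b[225:330,180:320],(400,300),interpolation=cv2.INTER_CUBIC)
C=cv2.resize(b[120:215,240:325],(268,300),interpolation=cv2.INTER_CUBIC)
D=cv2.resize(a[195:275,250:360],(400,291),interpolation=cv2.INTER_CUBIC)
o=np.zeros((600,800,3),np.uint8);
A=cv2.resize(A,(300,300));o[:300,:300]=A;o[:300,400:]=B;o[300:,:268]=C;o[300:591,400:]=D
cv2.imwrite("pics/crop1.png",o)
for n,im in(("top",a),("side",b)):
    hsv=cv2.cvtColor(im,cv2.COLOR_BGR2HSV)
    for k,lo,hi in(("green",(50,90,40),(85,255,255)),("yellow",(18,120,90),(35,255,255)),("red",(0,150,100),(8,255,255))):
        m=cv2.inRange(hsv,lo,hi);nn,l,st,ce=cv2.connectedComponentsWithStats(m)
        print(n,k,[(st[i].tolist(),ce[i].round(1).tolist()) for i in range(1,nn) if st[i,4]>8])
```

```text
top green [([31, 155, 4, 3, 9], [32.7, 155.9]), ([150, 169, 16, 4, 33], [156.4, 170.8]), ([149, 174, 9, 6, 28], [153.6, 176.9]), ([159, 201, 8, 9, 52], [162.7, 205.1]), ([155, 211, 11, 6, 45], [160.2, 213.8])]
top yellow [([258, 203, 92, 63, 2361], [303.6, 234.3]), ([460, 328, 46, 54, 1050], [479.4, 349.6])]
top red [([389, 116, 15, 5, 32], [395.5, 118.2]), ([240, 139, 34, 12, 149], [256.6, 144.5]), ([487, 334, 25, 50, 1037], [500.7, 360.0])]
side green [([236, 271, 11, 23, 109], [240.7, 280.3]), ([247, 276, 10, 20, 89], [250.7, 285.3]), ([201, 289, 5, 13, 30], [202.5, 295.4]), ([185, 297, 16, 21, 137], [193.3, 308.1])]
side yellow [([355, 51, 43, 43, 904], [374.7, 70.2]), ([331, 60, 5, 6, 16], [332.2, 63.4]), ([254, 127, 59, 81, 2276], [281.9, 174.7]), ([489, 339, 12, 5, 22], [495.1, 340.4])]
side red [([331, 34, 71, 33, 1519], [362.0, 48.6]), ([186, 81, 8, 11, 39], [189.8, 85.8]), ([179, 181, 11, 32, 276], [183.6, 196.8]), ([252, 233, 9, 16, 67], [255.6, 240.6]), ([261, 236, 10, 18, 64], [265.1, 244.8])]
```

View pics/crop1.png

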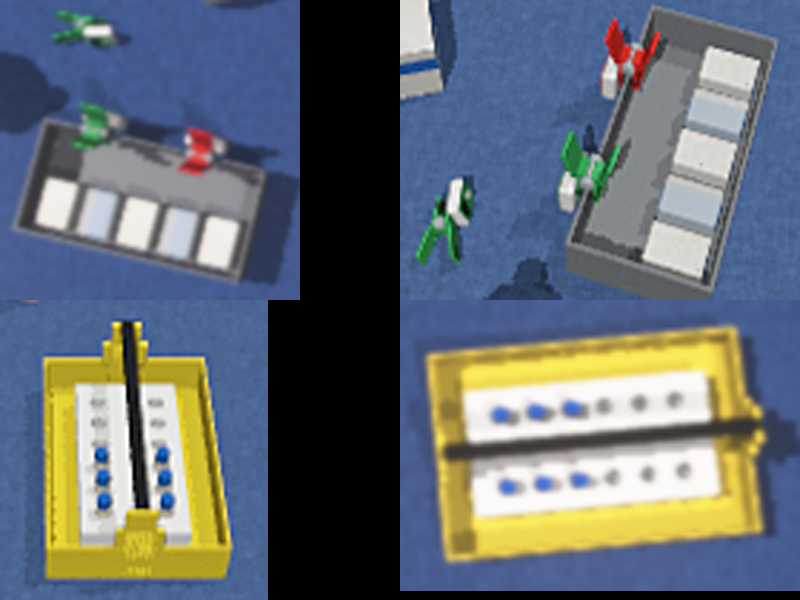

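The crop confirms the choice: the full-size green clip is on the rim with its white case outside. The smaller green one lies loose on the desk and the red one is at the other end. The carrier's vials are at its left (+y) end.

```bash
cat > m.py <<'E'
from h import *
a=cam("top");b=cam("side")
def go(ps):
    P=[]
    for n,p,q in ps:
        X,e=tri(a,p,b,q);print(n,(X*1e3).round(1),"res",round(e*1e3,1));P.append(X)
    return np.array(P)
print("bin FL FR NR NL")
P=go([("FL",(145.7,207),(238.8,310.8)),("FR",(222.8,223.8),(268.6,227.8)),("NR",(214.7,264.1),(311.3,239)),("NL",(134.9,244.8),(289.2,325.5))])
print([np.linalg.norm(P[i]-P[i-1]).round(4) for i in range(4)],P.mean(0), np.degrees([np.arctan2(-(P[0]-P[1])[0],(P[0]-P[1])[1]),np.arctan2(-(P[3]-P[2])[0],(P[3]-P[2])[1])]))
print("carrier")
P=go([("FL",(257.7,209.6),(254.3,199.2)),("FR",(342.1,202.7),(254.3,139)),("NR",(349.6,258.8),(305,138.4)),("NL",(262.9,266.5),(312.9,197.6))])
print([np.linalg.norm(P[i]-P[i-1]).round(4) for i in range(4)],P.mean(0),np.degrees([np.arctan2(-(P[0]-P[1])[0],(P[0]-P[1])[1]),np.arctan2(-(P[3]-P[2])[0],(P[3]-P[2])[1])]))
print("green/red handles outer,inner")
go([("go",(162.7,205.1),(240.7,280.3)),("gi",(160.2,213.8),(250.7,285.3))])
E
python3 m.py
python3 - <<'E'
from h import *
# bar ends + subpixel edge lines of the long rims
a=cam("top");b=cam("side")
for n,c in(("top",a),("side",b)):
    hsv=cv2.cvtColor(c["im"],cv2.COLOR_BGR2HSV);m=cv2.inRange(hsv,(18,120,60),(35,255,255))
    if n=="top":
        for s,r in((0,range(270,325,6)),(1,range(275,330,6))):
            pts=[]
            for u in r:
                v=np.where(m[195:275,u])[0]+195; v=v.min()-.5 if s==0 else v.max()+.5
                pts.append(onz(c,u,v,.045)[:2])
            pts=np.array(pts);p=np.polyfit(pts[:,1],pts[:,0],1);print("top far/near outer edge x=k y+c",p,"yaw",np.degrees(np.arctan(-p[0])),"sd",np.std(pts[:,0]-np.polyval(p,pts[:,1])))
    else:
        for s in(0,1):
            pts=[]
            for v in range(148,192,5):
                u=np.where(m[v,245:325])[0]+245;u=u.min()-.5 if s==0 else u.max()+.5
                pts.append(onz(c,u,v,.045)[:2])
            pts=np.array(pts);p=np.polyfit(pts[:,1],pts[:,0],1);print("side far/near",p,"yaw",np.degrees(np.arctan(-p[0])))
    # bar: dark pixels
    d=(c["im"].max(2)<70).astype(np.uint8)
    if n=="top":
        for u in(280,290,300,310,320,330):
            v=np.where(d[220:250,u])[0]+220;print("bar top",u,v.min(),v.max(),(onz(c,u,v.mean(),.095)*1e3).round(1))
    else:
        for v in(150,160,170,180):
            u=np.where(d[v,270:295])[0]+270;print("bar side",v,u.min(),u.max(),(onz(c,u.mean(),v,.095)*1e3).round(1))
E
```

```text
bin FL FR NR NL
FL [580.4 351.9  53.1] res 0.3
FR [528.9 117.9  52.1] res 4.0
NR [411.7 139.8  47.5] res 1.3
NL [466.  376.6  59.3] res 1.3
[np.float64(0.1171), np.float64(0.2396), np.float64(0.1194), np.float64(0.2432)] [0.49673736 0.24654876 0.05300358] [-12.39094659 -12.92371744]
carrier
FL [575.6  12.6  38.1] res 1.5
FR [ 598.8 -248.2   36.8] res 1.3
NR [ 427.8 -265.4   39. ] res 1.2
NL [405.   -3.9  45.1] res 0.9
[np.float64(0.1715), np.float64(0.2618), np.float64(0.1718), np.float64(0.2626)] [ 0.50180059 -0.12620601  0.03973256] [5.07938013 4.97548483]
green/red handles outer,inner
go [582.1 292.8  85.9] res 0.4
gi [557.6 300.4  80.3] res 0.8
top far/near outer edge x=k y+c [-0.10235559  0.57564314] yaw 5.8441909045923355 sd 0.0008449495594433416
top far/near outer edge x=k y+c [-0.10681495  0.40366636] yaw 6.096928286587191 sd 0.0008076731762456809
bar top 280 235 236 [494.5 -52.1  95. ]
bar top 290 234 235 [497.5 -81.   95. ]
bar top 300 233 234 [ 500.5 -110.1   95. ]
bar top 310 232 233 [ 503.6 -139.1   95. ]
bar top 320 231 232 [ 506.6 -168.2   95. ]
bar top 330 230 231 [ 509.7 -197.4   95. ]
side far/near [-0.09961639  0.5771131 ] yaw 5.688830720309024
side far/near [-0.0985416  0.4049324] yaw 5.627848585867428
bar side 150 280 283 [ 505.6 -141.7   95. ]
bar side 160 281 284 [500.9 -99.   95. ]
bar side 170 282 285 [496.4 -58.4  95. ]
bar side 180 282 286 [493.6 -19.5  95. ]
```

```bash
cat >> h.py <<'E'
def plan(x,y,z,yaw):
    "normalised shift/turn to tool-down TCP pose with tool y at world angle yaw (deg, mod 180)"
    s=monitor.get_obs();R0=R.from_rotvec(s["tcp_rot"])
    best=None
    for k in(0,180):
        a=np.radians(yaw+k);ty=np.array([np.cos(a),np.sin(a),0]);tz=np.array([0,0,-1.])
        rv=(R0.inv()*R.from_matrix(np.c_[np.cross(ty,tz),ty,tz])).as_rotvec()
        if best is None or np.linalg.norm(rv)<np.linalg.norm(best):best=rv
    d=R0.inv().apply(np.array([x,y,z])-s["tcp_pos"])
    print("t",s["t"],"tcp",s["tcp_pos"].round(4),"w",round(s["grip_width"],3),"gf",round(s["gripper_force"],1),"F",s["wrist_force"].round(1))
    print("shift",(d/.2).round(3),"turn",(best/np.radians(60)).round(3))
E
python3 -c "
from h import *
plan(.5677,.2941,.22,-12.7)
c=cam('top');print(onz(c,112,196,.05),proj(c,monitor.get_obs()['tcp_pos']))"
```

```text
t 0.3 tcp [0.1807 0.5194 0.2606] w 1.002 gf 0.0 F [-0.5  0.5 -0.2]
shift [-2.198 -0.428  0.203] turn [-0.     0.     1.392]
[0.61406784 0.45699575 0.05      ] [ 39.79442923 365.86105348]
```

jog_arm(moves=[[[-0.3, -0.05, 0, 0, 0, 0.17, 1], [-0.55, -0.1, 0, 0, 0, 0.34, 1], [-0.8, -0.15, 0, 0, 0, 0.5, 1], [-1, -0.2, 0, 0, 0, 0.67, 1], [-1, -0.2, 0, 0, 0, 0.85, 1]]], grip_force=20)

```text
t: 0.98
tcp_pos: [0.3587, 0.4145, 0.2605]
tcp_rot: [1.817, 2.562, -0.0]
wrist_force: [0.1, 0.0, -0.2]
grip_width: 0.996
gripper_force: 0.0
```

```bash
python3 -c "
from h import *
plan(.5677,.2941,.22,-12.7)"
```

```text
t 0.975 tcp [0.3587 0.4145 0.2605] w 0.996 gf 0.0 F [ 0.1  0.  -0.2]
shift [-0.914  0.787  0.203] turn [0.    0.    0.534]
```

jog_arm(moves=[[[-0.23, 0.2, 0.05, 0, 0, 0.14, 1], [-0.46, 0.4, 0.1, 0, 0, 0.28, 1], [-0.69, 0.6, 0.15, 0, 0, 0.42, 1], [-0.914, 0.787, 0.2, 0, 0, 0.534, 1], [-0.914, 0.787, 0.2, 0, 0, 0.534, 1]]])

```text
t: 1.6
tcp_pos: [0.5692, 0.2949, 0.2188]
tcp_rot: [-2.449, -1.967, 0.003]
wrist_force: [-1.1, 0.2, -1.4]
grip_width: 0.999
gripper_force: 0.0
```

jog_arm(moves=[[[0, 0, 0, 0, 0, 0, 1], [0, 0, 0, 0, 0, 0, 1]]])

```text
t: 1.85
tcp_pos: [0.5657, 0.2985, 0.2214]
tcp_rot: [2.442, 1.976, 0.001]
wrist_force: [-0.4, -0.2, 0.5]
grip_width: 0.994
gripper_force: 0.0
```

Run:
```python
from h import *
plan(.5677,.2941,.103,-12.7)
a=cam("top");b=cam("side")
A=cv2.resize(a["im"][155:275,120:240],(480,480),interpolation=cv2.INTER_CUBIC)
B=cv2.resize(b["im"][205:330,190:270],(307,480),interpolation=cv2.INTER_CUBIC)
o=np.zeros((480,800,3),np.uint8);o[:,:480]=A;o[:,490:797]=B
cv2.imwrite("pics/c2.png",o)
```

```text
t 1.85 tcp [0.5657 0.2985 0.2214] w 0.994 gf 0.0 F [-0.4 -0.2  0.5]
shift [-0.02   0.014  0.592] turn [ 0.    -0.     0.011]
```

View pics/c2.png

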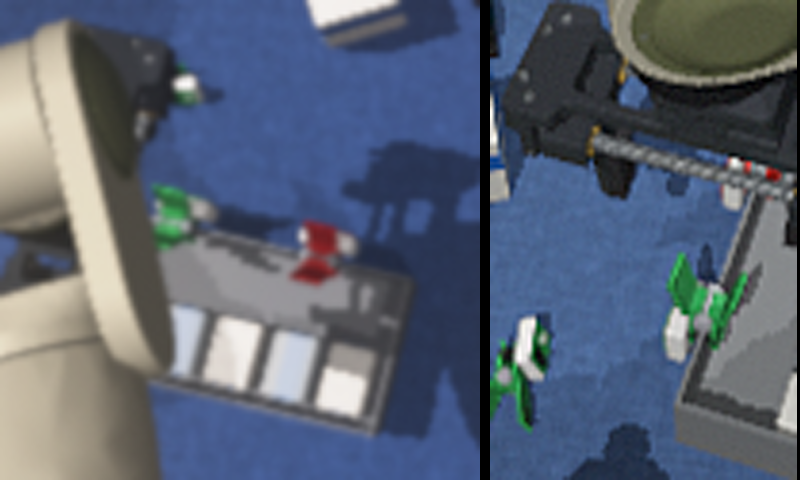

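The crop shows the gripper hovering above. In the side view the green clip's handle tops are at about (239.5,271.4) and (260,274), and one fingertip is at about (222.6,254).

Run:
```python
from h import *
s=monitor.get_obs();Rt=R.from_rotvec(s["tcp_rot"]);a=cam("top");b=cam("side")
print(s["t"],s["tcp_pos"].round(4),s["joint_vel"].round(3))
for sg in(-1,1):
    for o in(44,61): print("fingertip",sg,o,proj(b,s["tcp_pos"]+Rt.apply([0,sg*o/1e3,.022])))
ux=np.array([np.cos(np.radians(-12.7)),np.sin(np.radians(-12.7)),0]);uy=np.array([-ux[1],ux[0],0])
o=np.array([.5677,.2941,.06])
for n,l in(("outer top mid",(22,0,51)),("outer top +y",(22,12,51)),("outer top -y",(22,-12,51)),("inner top +y",(-22,12,51)),("inner top -y",(-22,-12,51)),("case c",(15.5,0,-15)),("pin",(0,0,12))):
    p=o+(ux*l[0]+uy*l[1]+np.array([0,0,l[2]]))/1e3
    print(n,"side",proj(b,p).round(1),"crop",((proj(b,p)-[190,205])*3.84+[490,0]).round(),"top",proj(a,p).round(1),"crop",((proj(a,p)-[120,155])*4).round())
```

```text
1.95 [0.5658 0.2984 0.2214] [-0.004  0.003 -0.003  0.001 -0.001  0.001]
fingertip -1 44 [267.58354149 264.48675797]
fingertip -1 61 [275.64948816 266.7548188 ]
fingertip 1 44 [226.93476615 253.05674253]
fingertip 1 61 [219.28897567 250.90682529]
outer top mid side [237.5 273.6] crop [672. 263.] top [162.  201.6] crop [168. 187.]
outer top +y side [235.7 278.2] crop [665. 281.] top [157.9 200.7] crop [152. 183.]
outer top -y side [239.2 269. ] crop [679. 246.] top [166.  202.6] crop [184. 190.]
inner top +y side [254.3 283.9] crop [737. 303.] top [153.9 215.5] crop [135. 242.]
inner top -y side [257.6 274.5] crop [749. 267.] top [162.  217.4] crop [168. 250.]
case c side [240.8 287.1] crop [685. 315.] top [166.6 206.7] crop [186. 207.]
pin side [246.8 284. ] crop [708. 303.] top [163.2 210.6] crop [173. 222.]
```

jog_arm(moves=[[[-0.025, 0.013, 0.2, 0, 0, 0.011, 1], [-0.025, 0.013, 0.4, 0, 0, 0.011, 1], [-0.025, 0.013, 0.55, 0, 0, 0.011, 1], [-0.025, 0.013, 0.59, 0, 0, 0.011, 1], [-0.025, 0.013, 0.59, 0, 0, 0.011, 0.6]]])

```text
t: 2.68
tcp_pos: [0.5682, 0.2924, 0.1033]
tcp_rot: [2.455, 1.96, 0.001]
wrist_force: [0.6, -0.1, 0.5]
grip_width: 0.908
gripper_force: 0.0
```

Run:
```python
from h import *
plan(.5677,.293,.103,-12.7)
a=cam("top");b=cam("side")
A=cv2.resize(a["im"][175:275,120:240],(480,400),interpolation=cv2.INTER_CUBIC)
B=cv2.resize(b["im"][235:315,210:290],(480,480),interpolation=cv2.INTER_CUBIC)
o=np.zeros((480,800,3),np.uint8);o[:400,:320]=A[:,160:];o[:,320:]=B
cv2.imwrite("pics/c3.png",o)
```

```text
t 2.675 tcp [0.5682 0.2924 0.1033] w 0.908 gf 0.0 F [ 0.6 -0.1  0.5]
shift [ 0.003 -0.003  0.002] turn [ 0.    -0.    -0.002]
```

View pics/c3.png

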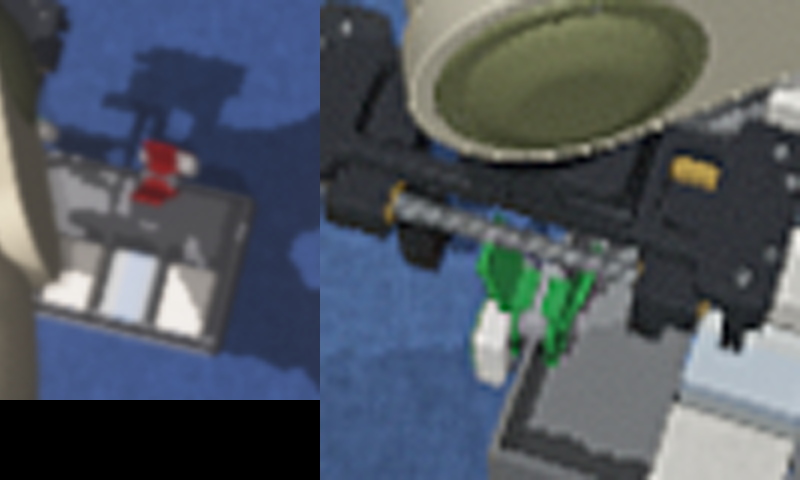

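The clip's handles (x≈480 to 590 in the crop) sit centrally between the fingers (x≈440 and 640), so I squeeze.

jog_arm(moves=[[[0, 0, 0, 0, 0, 0, 0.2], [0, 0, 0, 0, 0, 0, 0], [0, 0, 0, 0, 0, 0, -0.4], [0, 0, 0, 0, 0, 0, -0.8], [0, 0, 0, 0, 0, 0, -0.8]]], grip_force=20)

```text
t: 3.4
tcp_pos: [0.5681, 0.2921, 0.1027]
tcp_rot: [2.456, 1.959, -0.0]
wrist_force: [0.1, 0.2, -0.6]
grip_width: 0.274
gripper_force: 20.0
```

jog_arm(moves=[[[0, 0, 0, 0, 0, 0, -0.8], [0, 0, 0, 0, 0, 0, -0.8], [0, 0, 0, 0, 0, 0, -0.8], [0, 0, 0, 0, 0, 0, -0.8]]])

```text
t: 3.9
tcp_pos: [0.5681, 0.2921, 0.1028]
tcp_rot: [-2.456, -1.959, -0.0]
wrist_force: [0.4, 0.6, 0.7]
grip_width: 0.268
gripper_force: 20.0
```

jog_arm(moves=[[[0, 0, -0.05, 0, 0, 0, -0.8], [0, 0, -0.12, 0, 0, 0, -0.8], [0, 0, -0.22, 0, 0, 0, -0.8], [0, 0, -0.4, 0, 0, 0, -0.8], [0, 0, -0.6, 0, 0, 0, -0.8]]])

```text
t: 4.53
tcp_pos: [0.5679, 0.292, 0.2248]
tcp_rot: [2.456, 1.959, 0.0]
wrist_force: [0.3, 0.6, -0.6]
grip_width: 0.27
gripper_force: 20.0
```

Run:
```python
from h import *
# carrier centre, wall target at local (83.5, 9)
t=np.radians(5.7);c=np.array([.5025,-.126]);M=np.array([[np.cos(t),-np.sin(t)],[np.sin(t),np.cos(t)]])
p=c+M@[.0835,.009];print(p);plan(p[0],p[1],.22,5.7)
b=cam("side");B=cv2.resize(b["im"][195:325,190:320],(600,600),interpolation=cv2.INTER_CUBIC)
cv2.imwrite("pics/c4.png",B)
```

```text
[ 0.58469326 -0.1087513 ]
t 4.525 tcp [0.5679 0.292  0.2248] w 0.27 gf 20.0 F [ 0.3  0.6 -0.6]
shift [-1.935  0.527  0.024] turn [ 0.    -0.    -0.309]
```

View pics/c4.png

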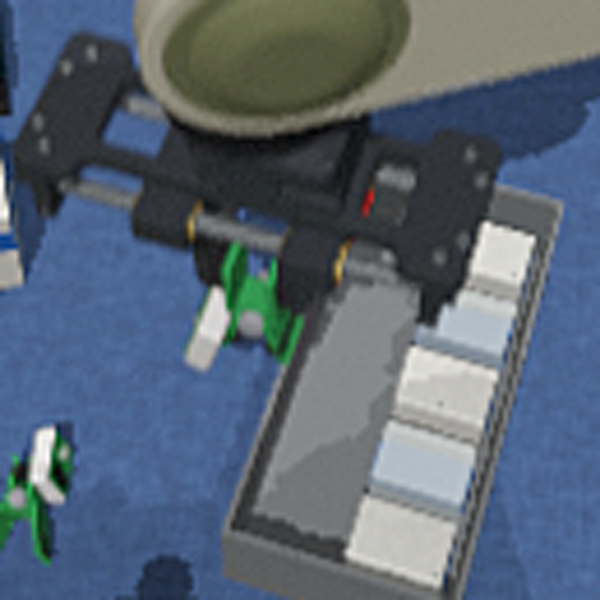

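The logger is held open and clear of the bin (case at about (205,330) in the crop). Next I carry it over to the carrier.

jog_arm(moves=[[[-0.12, 0.03, 0, 0, 0, -0.03, -0.8], [-0.3, 0.08, 0, 0, 0, -0.07, -0.8], [-0.5, 0.14, 0, 0, 0, -0.11, -0.8], [-0.7, 0.19, 0, 0, 0, -0.15, -0.8], [-0.9, 0.25, 0, 0, 0, -0.18, -0.8]]])

```text
t: 5.2
tcp_pos: [0.5768, 0.1043, 0.2238]
tcp_rot: [2.258, 2.183, 0.002]
wrist_force: [0.1, 0.1, 0.0]
grip_width: 0.267
gripper_force: 20.0
```

```bash
python3 -c "
from h import *
plan(.5847,-.1088,.22,5.7)"
```

```text
t 5.2 tcp [0.5768 0.1043 0.2238] w 0.267 gf 20.0 F [0.1 0.1 0. ]
shift [-1.063  0.076  0.019] turn [ 0.001  0.    -0.127]
```

jog_arm(moves=[[[-0.2, 0.015, 0, 0, 0, -0.03, -0.8], [-0.42, 0.03, 0, 0, 0, -0.06, -0.8], [-0.65, 0.045, 0, 0, 0, -0.09, -0.8], [-0.85, 0.06, 0, 0, 0, -0.12, -0.8], [-1, 0.072, 0, 0, 0, -0.127, -0.8]]])

```text
t: 5.82
tcp_pos: [0.5842, -0.0966, 0.2238]
tcp_rot: [2.11, 2.326, 0.001]
wrist_force: [0.0, -0.1, -0.1]
grip_width: 0.271
gripper_force: 20.0
```

jog_arm(moves=[[[0, 0, 0, 0, 0, 0, -0.8], [0, 0, 0, 0, 0, 0, -0.8]]])

```text
t: 6.08
tcp_pos: [0.5842, -0.0942, 0.2233]
tcp_rot: [2.11, 2.327, 0.001]
wrist_force: [-0.1, 0.2, -1.0]
grip_width: 0.272
gripper_force: 20.0
```

```bash
python3 -c "
from h import *
plan(.5847,-.1088,.15,5.7)"
```

```text
t 6.075 tcp [ 0.5842 -0.0942  0.2233] w 0.272 gf 20.0 F [-0.1  0.2 -1. ]
shift [-0.073 -0.005  0.366] turn [ 0.001 -0.    -0.002]
```

jog_arm(moves=[[[-0.03, 0, 0.1, 0, 0, 0, -0.8], [-0.06, -0.005, 0.25, 0, 0, 0, -0.8], [-0.073, -0.005, 0.38, 0, 0, 0, -0.8], [-0.073, -0.005, 0.44, 0, 0, 0, -0.8], [-0.073, -0.005, 0.44, 0, 0, 0, -0.8]]])

```text
t: 6.7
tcp_pos: [0.5847, -0.1087, 0.1347]
tcp_rot: [-2.109, -2.328, 0.0]
wrist_force: [-0.0, -0.6, -0.1]
grip_width: 0.273
gripper_force: 20.0
```

Run:
```python
from h import *
plan(.5847,-.1088,.088,5.7)
a=cam("top");b=cam("side")
A=cv2.resize(a["im"][180:280,250:360],(400,364),interpolation=cv2.INTER_CUBIC)
B=cv2.resize(b["im"][120:220,230:330],(400,400),interpolation=cv2.INTER_CUBIC)
o=np.zeros((400,800,3),np.uint8);o[:364,:400]=A;o[:,400:]=B
cv2.imwrite("pics/c5.png",o)
```

```text
t 6.7 tcp [ 0.5847 -0.1087  0.1347] w 0.273 gf 20.0 F [-0.  -0.6 -0.1]
shift [-0.001  0.     0.234] turn [-0.001 -0.    -0.001]
```

View pics/c5.png

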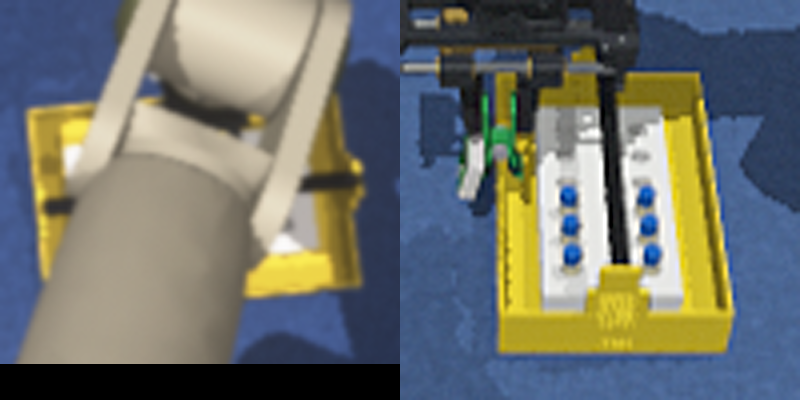

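The side view shows the open clip above the carrier's far wall. Its hinge is at crop (502,148), about u=255.5, and the wall's rim is around crop x=499 to 505. I check the alignment numerically.

Run:
```python
from h import *
b=cam("side");s=monitor.get_obs();tp=s["tcp_pos"];im=b["im"]
print("cam",ray(b,0,0)[0].round(3))
hin=tp+[0,0,-.031]; print("hinge pred",proj(b,hin+[0,.012,0]))
hsv=cv2.cvtColor(im,cv2.COLOR_BGR2HSV)
g=cv2.inRange(hsv,(50,90,40),(85,255,255));vs,us=np.where(g[130:175,240:275]);print("green rows")
for v in range(140,170,2):
    u=np.where(g[v,235:275])[0]+235
    if len(u):print(v,u.tolist())
# hinge: grey blob
m=(hsv[...,1]<50)&(hsv[...,2]>110)&(hsv[...,2]<200)
v,u=np.where(m[150:165,250:262]);print("hinge grey",u.mean()+250,v.mean()+150)
# yellow wall left edge and lateral x at rim
y=cv2.inRange(hsv,(18,120,60),(35,255,255));pts=[]
for v in range(168,196,2):
    u=np.where(y[v,245:325])[0]+245;pts.append(onz(b,u.min()-.5,v,.045)[:2])
pts=np.array(pts);k=np.polyfit(pts[:,1],pts[:,0],1);print("outer edge x at y=-.1087:",np.polyval(k,-.1087),"yaw",np.degrees(np.arctan(-k[0])),np.std(pts[:,0]-np.polyval(k,pts[:,1])))
```

```text
cam [0.524 0.663 0.857]
hinge pred [254.33215408 156.08695533]
green rows
144 [250, 251, 258]
146 [250, 251, 258]
148 [250, 251, 258]
150 [250, 251, 258]
152 [250, 251, 252, 253, 254, 255, 256, 257, 258]
154 [246, 251, 252, 253, 254, 255, 256, 257, 258]
156 [251, 252, 257]
158 [245, 251, 252, 257, 258]
160 [245, 251, 252, 257, 258, 259]
162 [245, 260]
166 [244]
hinge grey 253.75 157.8125
outer edge x at y=-.1087: 0.5892269604595853 yaw 6.995992795476028 0.0008459442317447499
```

jog_arm(moves=[[[0, 0.01, 0.02, 0, 0, 0, -0.8], [0, 0.01, 0.06, 0, 0, 0, -0.8], [0, 0.01, 0.1, 0, 0, 0, -0.8], [0, 0.01, 0.14, 0, 0, 0, -0.8], [0, 0.01, 0.17, 0, 0, 0, -0.8]]])

```text
t: 7.48
tcp_pos: [0.5865, -0.1093, 0.1]
tcp_rot: [-2.11, -2.327, 0.0]
wrist_force: [1.1, 0.3, -0.5]
grip_width: 0.269
gripper_force: 20.0
```

Run:
```python
from h import *
plan(.5865,-.1087,.085,5.7)
b=cam("side")
B=cv2.resize(b["im"][125:195,235:305],(600,600),interpolation=cv2.INTER_CUBIC)
cv2.imwrite("pics/c6.png",B)
```

```text
t 7.475 tcp [ 0.5865 -0.1093  0.1   ] w 0.269 gf 20.0 F [ 1.1  0.3 -0.5]
shift [0.003 0.    0.075] turn [-0.001 -0.    -0.002]
```

View pics/c6.png

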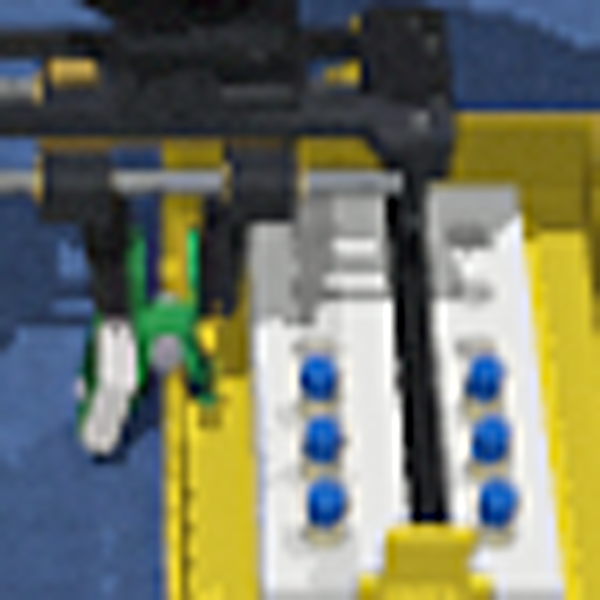

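The rim (x≈165 to 185 in the crop) lies between the inner jaw (x≈205) and the case-side jaw (x≈130), and the contact force is near zero. I push down.

jog_arm(moves=[[[0, 0, 0.02, 0, 0, 0, -0.8], [0, 0, 0.04, 0, 0, 0, -0.8], [0, 0, 0.06, 0, 0, 0, -0.8], [0, 0, 0.075, 0, 0, 0, -0.8], [0, 0, 0.075, 0, 0, 0, -0.8]]])

```text
t: 8.15
tcp_pos: [0.5869, -0.1094, 0.0861]
tcp_rot: [2.11, 2.327, 0.001]
wrist_force: [0.3, -0.4, 2.0]
grip_width: 0.267
gripper_force: 20.0
```

```bash
python3 -c "
from h import *
plan(.5865,-.1087,.085,5.7)"
```

```text
t 8.15 tcp [ 0.5869 -0.1094  0.0861] w 0.267 gf 20.0 F [ 0.3 -0.4  2. ]
shift [ 0.004 -0.002  0.005] turn [ 0.001  0.    -0.002]
```

jog_arm(moves=[[[0, 0, 0.01, 0, 0, 0, -0.8], [0, 0, 0.01, 0, 0, 0, -0.8]]])

```text
t: 8.4
tcp_pos: [0.5873, -0.1097, 0.0854]
tcp_rot: [2.108, 2.325, 0.001]
wrist_force: [-1.6, 0.6, 12.0]
grip_width: 0.272
gripper_force: 20.0
```

jog_arm(moves=[[[0, 0, 0.01, 0, 0, 0, -0.4], [0, 0, 0.01, 0, 0, 0, -0.1], [0, 0, 0.01, 0, 0, 0, 0.2], [0, 0, 0.01, 0, 0, 0, 0.5], [0, 0, 0.01, 0, 0, 0, 0.5]]])

```text
t: 9.02
tcp_pos: [0.5867, -0.1093, 0.0816]
tcp_rot: [-2.11, -2.327, 0.0]
wrist_force: [-0.3, 0.2, -0.8]
grip_width: 0.729
gripper_force: 0.0
```

Run:
```python
from h import *
plan(.5865,-.1087,.2,5.7)
b=cam("side")
B=cv2.resize(b["im"][125:195,235:305],(600,600),interpolation=cv2.INTER_CUBIC)
cv2.imwrite("pics/c7.png",B)
```

```text
t 9.025 tcp [ 0.5867 -0.1093  0.0816] w 0.729 gf 0.0 F [-0.3  0.2 -0.8]
shift [ 0.003 -0.001 -0.592] turn [-0.    -0.    -0.002]
```

The wall had bottomed in the clip (12 N) and the clip is released. I rise clear and look.

jog_arm(moves=[[[0, 0, -0.1, 0, 0, 0, 0.7], [0, 0, -0.25, 0, 0, 0, 0.7], [0, 0, -0.45, 0, 0, 0, 0.5], [0, 0, -0.6, 0, 0, 0, 0.3], [0, 0, -0.6, 0, 0, 0, 0.2]]])

```text
t: 9.7
tcp_pos: [0.5873, -0.1095, 0.2037]
tcp_rot: [2.108, 2.324, 0.002]
wrist_force: [0.4, -0.3, -0.8]
grip_width: 0.602
gripper_force: 0.0
```

Run:
```python
from h import *
t=np.radians(5.7);c=np.array([.5025,-.126]);M=np.array([[np.cos(t),-np.sin(t)],[np.sin(t),np.cos(t)]])
p=c+M@[0,.009];print(p);plan(p[0],p[1],.2,5.7)
a=cam("top");b=cam("side")
B=cv2.resize(b["im"][125:215,235:325],(600,600),interpolation=cv2.INTER_CUBIC)
cv2.imwrite("pics/c8.png",B)
im=b["im"];d=(im.max(2)<70)
for v in range(165,194,4):
    u=np.where(d[v,270:295])[0]+270
    if len(u):print(v,u.min(),u.max(),(onz(b,u.mean(),v,.095)*1e3).round(1))
```

```text
[ 0.50160612 -0.1170445 ]
t 9.7 tcp [ 0.5873 -0.1095  0.2037] w 0.602 gf 0.0 F [ 0.4 -0.3 -0.8]
shift [ 0.004 -0.43   0.017] turn [ 0.004  0.002 -0.002]
165 281 284 [500.1 -78.3  95. ]
169 281 284 [499.4 -62.1  95. ]
173 282 285 [496.  -46.5  95. ]
177 282 285 [495.4 -30.9  95. ]
181 283 286 [492.  -15.9  95. ]
185 283 286 [491.5  -0.9  95. ]
```

View pics/c8.png

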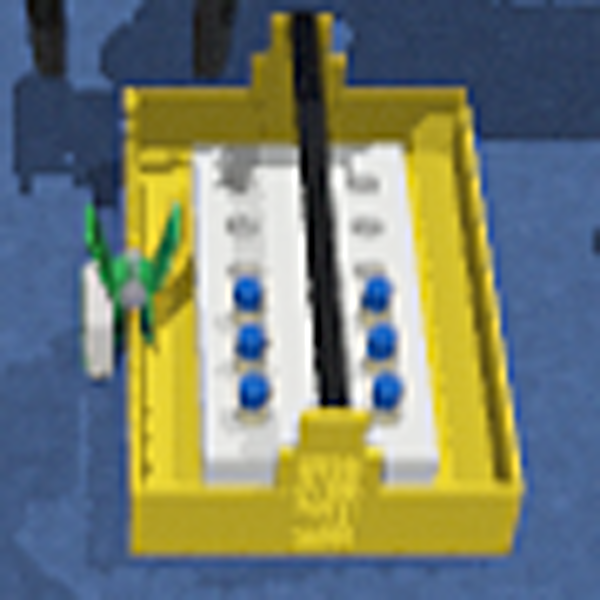

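The logger is clipped well down on the far wall (hinge at crop (130,290)), its case hanging outside, with all vials standing. Next is the bar.

jog_arm(moves=[[[0, -0.15, 0, 0, 0, 0, 0.1], [0, -0.3, 0, 0, 0, 0, 0.1], [0, -0.425, 0, 0, 0, 0, 0.1], [0, -0.425, 0, 0, 0, 0, 0.1], [0, -0.425, 0, 0, 0, 0, 0.1]]], grip_force=40)

```text
t: 10.42
tcp_pos: [0.5026, -0.1176, 0.2011]
tcp_rot: [-2.11, -2.327, 0.0]
wrist_force: [-1.2, -0.8, 0.3]
grip_width: 0.55
gripper_force: 0.0
```

```bash
python3 -c "
from h import *
plan(.5025,-.117,.098,5.7)"
```

```text
t 10.425 tcp [ 0.5026 -0.1176  0.2011] w 0.55 gf 0.0 F [-1.2 -0.8  0.3]
shift [ 0.003 -0.     0.516] turn [-0.    -0.    -0.002]
```

jog_arm(moves=[[[0, 0, 0.15, 0, 0, 0, 0.1], [0, 0, 0.3, 0, 0, 0, 0.1], [0, 0, 0.42, 0, 0, 0, 0.1], [0, 0, 0.515, 0, 0, 0, 0.1], [0, 0, 0.515, 0, 0, 0, 0.1]]])

```text
t: 11.05
tcp_pos: [0.5022, -0.1173, 0.0973]
tcp_rot: [-2.108, -2.325, 0.001]
wrist_force: [0.9, -0.4, 1.1]
grip_width: 0.548
gripper_force: 0.0
```

Run:
```python
from h import *
plan(.5025,-.117,.098,5.7)
b=cam("side")
B=cv2.resize(b["im"][115:215,235:335],(600,600),interpolation=cv2.INTER_CUBIC)
cv2.imwrite("pics/c9.png",B)
```

```text
t 11.05 tcp [ 0.5022 -0.1173  0.0973] w 0.548 gf 0.0 F [ 0.9 -0.4  1.1]
shift [ 0.001  0.002 -0.004] turn [-0.002 -0.002 -0.001]
```

View pics/c9.png

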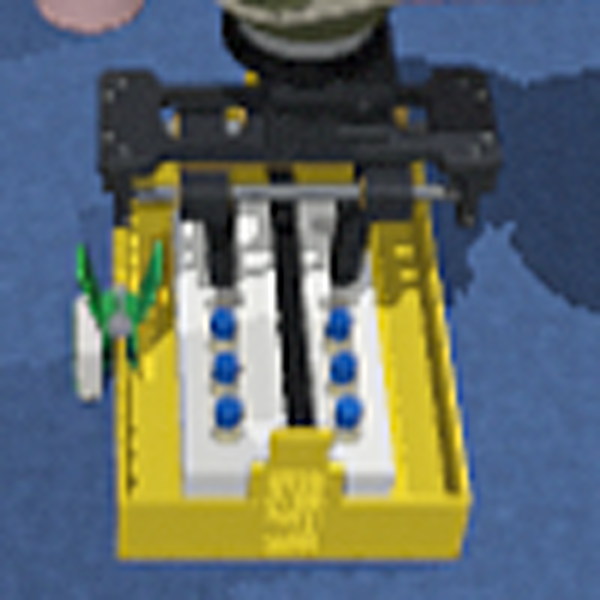

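The bar (x≈288 in the crop) is centred between the fingers (x≈222 and 350), so I close in steps.

jog_arm(moves=[[[0, 0, 0, 0, 0, 0, -0.2], [0, 0, 0, 0, 0, 0, -0.45], [0, 0, 0, 0, 0, 0, -0.6], [0, 0, 0, 0, 0, 0, -0.75], [0, 0, 0, 0, 0, 0, -1]]], grip_force=40)

```text
t: 11.72
tcp_pos: [0.502, -0.1176, 0.099]
tcp_rot: [2.11, 2.327, -0.0]
wrist_force: [-2.5, 1.0, 2.7]
grip_width: 0.152
gripper_force: 40.0
```

jog_arm(moves=[[[0, 0, 0, 0, 0, 0, -1], [0, 0, 0, 0, 0, 0, -1], [0, 0, 0, 0, 0, 0, -1], [0, 0, 0, 0, 0, 0, -1]]], grip_force=55)

```text
t: 12.22
tcp_pos: [0.502, -0.1176, 0.099]
tcp_rot: [-2.11, -2.327, 0.0]
wrist_force: [-2.6, 0.3, 5.4]
grip_width: 0.149
gripper_force: 55.0
```

jog_arm(moves=[[[0, 0, -0.01, 0, 0, 0, -1], [0, 0, -0.03, 0, 0, 0, -1], [0, 0, -0.055, 0, 0, 0, -1], [0, 0, -0.08, 0, 0, 0, -1], [0, 0, -0.1, 0, 0, 0, -1]]])

```text
t: 12.85
tcp_pos: [0.5021, -0.1176, 0.1191]
tcp_rot: [2.11, 2.327, 0.0]
wrist_force: [0.2, -0.2, -6.3]
grip_width: 0.149
gripper_force: 55.0
```

```bash
cat > lv.py <<'E'
from h import *
s=monitor.get_obs();print(s["t"],s["tcp_pos"].round(4),s["wrist_force"].round(2),s["wrist_torque"].round(3),s["grip_width"])
b=cam("side");im=b["im"];hsv=cv2.cvtColor(im,cv2.COLOR_BGR2HSV)
y=cv2.inRange(hsv,(18,120,60),(35,255,255));n,l,st,ce=cv2.connectedComponentsWithStats(y)
i=[i for i in range(1,n) if st[i,4]>800 and st[i,0]<320];print(st[i].tolist())
# lower front edge of the +y end: line fit => roll; 
for k in i:
    pts=[]
    for u in range(st[k,0]+6,st[k,0]+st[k,2]-6,3):
        v=np.where(l[:,u]==k)[0].max();pts.append((u,v))
    p=np.array(pts);print("front lower edge slope",np.polyfit(p[:,0],p[:,1],1))
E
python3 lv.py
```

```text
12.85 [ 0.5021 -0.1176  0.1191] [ 0.23 -0.18 -6.29] [-0.065  0.031  0.055] 0.1487607584718139
[[253, 141, 61, 64, 1765]]
front lower edge slope [-9.36002487e-17  2.03000000e+02]
```

jog_arm(moves=[[[0, 0, -0.04, 0, 0, 0, -1], [0, 0, -0.1, 0, 0, 0, -1], [0, 0, -0.17, 0, 0, 0, -1], [0, 0, -0.23, 0, 0, 0, -1], [0, 0, -0.26, 0, 0, 0, -1]]])

```text
t: 13.52
tcp_pos: [0.5022, -0.1177, 0.1718]
tcp_rot: [2.11, 2.326, 0.001]
wrist_force: [-0.6, 0.2, -4.9]
grip_width: 0.15
gripper_force: 55.0
```

jog_arm(moves=[[[0, 0, -0.04, 0, 0, 0, -1], [0, 0, -0.1, 0, 0, 0, -1], [0, 0, -0.17, 0, 0, 0, -1], [0, 0, -0.22, 0, 0, 0, -1], [0, 0, -0.25, 0, 0, 0, -1]]])

```text
t: 14.15
tcp_pos: [0.5021, -0.1176, 0.2215]
tcp_rot: [2.11, 2.327, 0.0]
wrist_force: [0.0, -0.9, -4.9]
grip_width: 0.148
gripper_force: 55.0
```

jog_arm(moves=[[[0, 0, 0, 0, 0, 0, -1], [0, 0, 0, 0, 0, 0, -1], [0, 0, 0, 0, 0, 0, -1], [0, 0, 0, 0, 0, 0, -1], [0, 0, 0, 0, 0, 0, -1]]])

```text
t: 14.78
tcp_pos: [0.502, -0.1176, 0.2206]
tcp_rot: [-2.11, -2.327, 0.0]
wrist_force: [0.1, -0.6, -4.8]
grip_width: 0.146
gripper_force: 55.0
```

```bash
python3 lv.py
python3 - <<'E'
from h import *
b=cam("side")
B=cv2.resize(b["im"][95:215,225:345],(600,600),interpolation=cv2.INTER_CUBIC)
cv2.imwrite("pics/c10.png",B)
E
```

```text
14.775 [ 0.502  -0.1176  0.2206] [ 0.09 -0.62 -4.82] [-0.121  0.166  0.035] 0.14573988521760625
[[254, 108, 65, 74, 2209]]
front lower edge slope [-2.64877881e-02  1.88173375e+02]
```

View pics/c10.png

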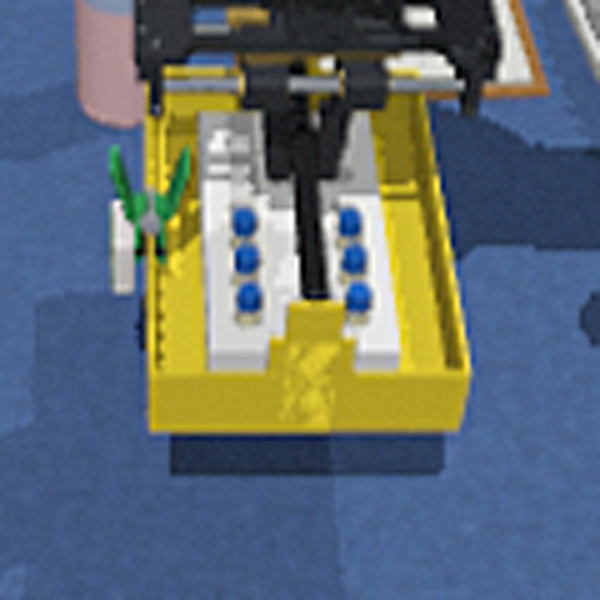

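jog_arm(moves=[[[0, 0, 0, 0, 0, 0, -1], [0, 0, 0, 0, 0, 0, -1], [0, 0, 0, 0, 0, 0, -1], [0, 0, 0, 0, 0, 0, -1], [0, 0, 0, 0, 0, 0, -1]]])

```text
t: 15.5
tcp_pos: [0.5021, -0.1176, 0.2208]
tcp_rot: [2.11, 2.327, 0.0]
wrist_force: [0.2, -0.1, -4.6]
grip_width: 0.151
gripper_force: 55.0
```

jog_arm(moves=[[[0, 0, 0, 0, 0, 0, -1], [0, 0, 0, 0, 0, 0, -1], [0, 0, 0, 0, 0, 0, -1], [0, 0, 0, 0, 0, 0, -1], [0, 0, 0, 0, 0, 0, -1]]])

```text
t: 16.12
tcp_pos: [0.5021, -0.1176, 0.2208]
tcp_rot: [2.11, 2.327, 0.0]
wrist_force: [0.3, -0.7, -3.9]
grip_width: 0.148
gripper_force: 55.0
```

```bash
python3 lv.py
python3 - <<'E'
from h import *
b=cam("side");t=np.radians(5.7);u=np.array([np.cos(t),np.sin(t),0]);v=np.array([-u[1],u[0],0])
for tilt in(-3,0,3):
    k=np.radians(tilt);o=[]
    for z in(0,.045):
        for y in(.13,-.13):
            p=np.array([.5025,-.126,.1216])+u*.085+v*y+np.array([0,0,z+(y-.009)*np.sin(k)]);o.append(proj(b,p).round(1).tolist())
    print(tilt,"low front, low back, rim front, rim back",o)
E
```

```text
16.125 [ 0.5021 -0.1176  0.2208] [ 0.27 -0.73 -3.87] [-0.111  0.062 -0.011] 0.14842725644311003
[[254, 111, 65, 71, 2176]]
front lower edge slope [-2.64877881e-02  1.87951152e+02]
-3 low front, low back, rim front, rim back [[254.8, 181.5], [253.9, 117.5], [255.0, 170.3], [254.0, 105.9]]
0 low front, low back, rim front, rim back [[254.8, 180.0], [253.9, 119.3], [255.0, 168.6], [254.0, 107.8]]
3 low front, low back, rim front, rim back [[254.9, 178.4], [253.9, 121.1], [255.0, 167.0], [254.0, 109.7]]
```

Run:
```python
from h import *
b=cam("side");t=np.radians(5.7);uu=np.array([np.cos(t),np.sin(t),0]);vv=np.array([-uu[1],uu[0],0])
for n,im,z0 in(("rest",cv2.imread("pics/side0.png"),0),("now",b["im"],.1217)):
    hsv=cv2.cvtColor(im,cv2.COLOR_BGR2HSV);y=cv2.inRange(hsv,(18,110,50),(35,255,255))
    for x in(-.080,.080):
        o=[]
        for yy,z in((.13,0),(-.13,.045)):
            p=np.array([.5025,-.126,z0+z])+uu*x+vv*yy;q=proj(b,p);c=int(round(q[0]))
            r=np.where(y[95:215,c])[0]+95
            o.append((c,q[1].round(1),int(r.max()) if z==0 else int(r.min())))
        print(n,x,"low front/rim back (col,pred,obs)",o)
```

```text
rest -0.08 low front/rim back (col,pred,obs) [(309, np.float64(206.7), 207), (303, np.float64(137.3), 138)]
rest 0.08 low front/rim back (col,pred,obs) [(256, np.float64(206.9), 207), (255, np.float64(137.4), 138)]
now -0.08 low front/rim back (col,pred,obs) [(315, np.float64(179.8), 180), (307, np.float64(107.8), 109)]
now 0.08 low front/rim back (col,pred,obs) [(257, np.float64(179.9), 180), (256, np.float64(107.8), 118)]
```

jog_arm(moves=[[[0, 0, 0, 0, 0, 0, -1], [0, 0, 0, 0, 0, 0, -1], [0, 0, 0, 0, 0, 0, -1], [0, 0, 0, 0, 0, 0, -1], [0, 0, 0, 0, 0, 0, -1]]])

```text
t: 16.9
tcp_pos: [0.5021, -0.1176, 0.2208]
tcp_rot: [2.11, 2.327, 0.0]
wrist_force: [0.4, 0.1, -6.2]
grip_width: 0.15
gripper_force: 55.0
```

```bash
python3 lv.py && python3 -c "
from h import *
print(finish_job())"
```

```text
16.9 [ 0.5021 -0.1176  0.2208] [ 0.41  0.07 -6.17] [-0.087  0.035 -0.027] 0.1498703411075799
[[254, 111, 65, 71, 2176]]
front lower edge slope [-2.64877881e-02  1.87951152e+02]
the job is handed in; nothing more can be done
None
```

The job is handed in: the green logger is clipped on the carrier's far wall, and the arm is holding the carrier level to within about 1° and about 12 cm up, still for over 2 s before hand-in, with all six vials upright in the last picture.

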